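# Hold a ceramic probe in the two guides of the vial-oven stand

### The arm

A 6-joint arm with a two-finger parallel gripper is mounted at the origin on the work surface. World frame = base frame: x ahead of the robot, y to its left, z up, the work surface at z = 0. Lengths are in m, angles in rad, forces in N, time in s.
With the tool pointing down it reaches from about 0.4 to 0.825 m from the base axis. Payload 7 kg.
Tool frame: the origin (TCP) lies at the very end of the fingers, on their centre line; the grasp point (between the pads) lies arm.hold_point_z behind it (arm.hold_point_z is the distance from the TCP to the grasp point, in m); z points along the fingers, y is the line along which they close (so a half turn about z gives the same grasp; the last joint's range is limited). The gripper opens to 88 mm and grips with 3 to 60 N. Pads are 19 mm wide; open, the fingers measure 130 mm over their backs; the gripper's body (78 mm by 193 mm) begins 47 mm behind the grasp point.
Start: joints at [-0.954, 0.359, 0.012, 0, -1.224, -0.288], TCP at [0.218, -0.639, 0.227] pointing down, gripper open.
Joint ranges: [-3.07, 3.07], [-1.43, 2.12], [-1.02, 1.25], [-3.03, 1.67], [-3.05, -0], [-3.03, 3.03]. Speed limits (rad/s): [2.39, 2.39, 3.01, 3.14, 3.14, 3.14].

### API

Orientations are given as [roll, pitch, yaw] about the fixed x, y, z axes, in that order (R = Rz(yaw) Ry(pitch) Rx(roll)).
In Python, from station import arm gives the robot as it stands.
- The arm moves only by the tool tcp_steps, called after ">>>" as name(argument=value, ...) on one line, values as JSON. Schema: {"type":"object","properties":{"steps":{"type":"object","properties":{"rows":{"type":"array","items":{"type":"array","items":{"type":"number"},"minItems":5,"maxItems":5},"minItems":1,"maxItems":20}},"additionalProperties":false,"required":["rows"]},"grip_force":{"type":"number"},"only":{"type":"string"},"quiet":{"type":"boolean"},"lines":{"type":"string"}},"required":["steps"],"additionalProperties":false}. steps is an object whose key "rows" holds a list of rows, 1 to 20 of them, each of 5 numbers: the finger opening in m, then dx, dy, dz in parts of the range, where 1.0 means 750 mm, then a turn about the tool's z in parts of the range, where 1.0 means 2 pi rad; each row is the pose to reach, as a shift and turn from the pose commanded when the call began, along the tool's axes at that moment; what a row does not reach only later rows make up. A row lasts 1/12 s, in which the tool goes at most 0.0417 m and 0.125 rad, less where a joint would pass 70% of its speed; a pose out of reach is approached as far as the arm can. The fingers move at their own pace and stop on an object; grip_force is the grip in N (left out, the last holds). Time passes only in rows, so rows that do not move let the fingers close. The tool returns the time, the measured TCP pose, the force, the opening and the grip force at its end. only (a regular expression) keeps the lines of the reply that match it, lines (a string "A,B") keeps lines A to B, and quiet returns only ok. Shift and turn numbers lie between -1 and 1, and a call with a number outside is refused. Input that does not fit is refused with a message, and nothing moves.
- arm.get_state(): the state, without advancing time (a new reading comes with each control period).
- arm.grab_frame(name): name is "side" or "top"; returns the picture (384x512x3 uint8, red, green, blue); there is no depth.
- arm.camera_params(name): a dict with "fx", "fy", "cx", "cy" (pixels), "D" ([k1, k2, p1, p2, k3] as OpenCV has them; the pictures are not rectified), "T" (4x4, takes a point from camera to world coordinates). Camera axes: x right, y down, z forward; pixel columns grow to the right and rows downward; lengths in m; the calibration is good to about 2 mm. A picture is of the moment at which its call begins. camera_params takes no time and is no camera call.
- arm.job_done(): hands the job in; it is judged then, once.
The state is a dict: "t": time; "q": joint angles; "qd": joint speeds; "joint_efforts": joint torques, N m; "eef_pos": TCP position; "ee_rot": TCP orientation; "force": force on the tool from outside, world axes, zero at the start; "moment": the same for the moment, N m; "width": finger opening in m; "gripper_force": force on a finger pad.
Only numpy, scipy, OpenCV 4.12 (cv2) and the standard library are available. Lean on these libraries where they do the work, as an engineer would, in place of code of your own. Each camera call takes 0.05 s, during which the arm holds its last target. There are 200 camera calls.

### The job

Take the probe with the plain round barrel grip out of the rack, thread it straight down through the upper and then the lower guide of the small stand, and finish while still holding it there: upright, spanning both guides, with its tip showing about 20 mm below the lower guide and its grip clear above the upper one. The ceramic sheath is brittle, so never press it hard against the stand or the rack. Leave the other two rods in the rack and do not disturb the three vials on the bench.

Things in the scene. Friction and masses are not known exactly. Their poses are not given: they have to be found in the camera images.
- probe: probe to take: white ceramic sheath 8 mm thick, 125 mm long, topped by a black round barrel grip 18 mm thick, 40 mm long; about 60 g. Origin at the lower tip, z along the sheath up to the grip. Starts upright in any one of the rack's three sockets. The barrel takes a normal grip; more than 20 N of the probe against stand or rack breaks it
- probe_tip (a point): the probe's lower tip (the same point as its origin; tip edge rounded 1.5 mm)
- probe_grip (a point): middle of the barrel grip, on the probe's axis, 145 mm above the tip
- ball_rod: another rod in the rack: same sheath, but a black ball 26 mm across on top; origin at its lower tip; stays in the rack
- paddle_rod: another rod in the rack: same sheath, but a flat black paddle on top (7 x 30 x 32 mm); origin at its lower tip; stays in the rack
- rack: grey fixed block, 56 mm (x) by 180 mm (y) by 70 mm high, origin at the centre of its underside; three sockets 60 mm deep, 9.6 mm wide in its top at y = -60, 0, +60 mm. Rods stand on the socket floors 10 mm above the bench: grip's middle about 155 mm above the bench, tip clear once raised 60 mm
- stand: fixed stand: white base plate 10 mm thick (x +-45, y -45 to +90 mm), column at y = +66 mm (30 x 22 mm, top 145 mm high), two level arms, one above the other, each ending in a steel block 36 x 36 x 14 mm with a vertical through hole, the guide. Both holes lie on the stand's z axis. Origin at bench level under the holes
- upper_guide (a point): centre of the upper hole at the top face of the upper block (125 to 139 mm above the bench), so 139 mm up; z up along the hole. Hole 11 mm wide, with a 3 mm lead-in around its upper rim
- lower_guide (a point): centre of the lower hole at the bottom face of the lower block (55 to 69 mm above the bench), so 55 mm up; z up along the hole. Hole 11 mm wide, with a 3 mm lead-in around its upper rim
- vial_a: small capped glass vial, 22 mm wide, 46 mm tall, standing on the bench; origin at the centre of its underside; leave it alone
- vial_b: another such vial
- vial_c: another such vial

How it is judged:
On the way, in this order (a step that is already met when the one before it is completed fails the run):
1. the probe is lifted clear out of the rack by the gripper (height (world z) of probe_tip above 0.075 m and contact force between the fingers and probe above 1 N), for 0.1 s.
2. the probe's tip has passed the upper guide and is still above the lower one (horizontal distance between probe_tip and upper_guide below 0.012 m and height (world z) of probe_tip between 0.07 and 0.124 m and horizontal distance between probe_grip and upper_guide below 0.02 m), for 0.05 s.
At the end, for the whole second after the job is handed in: Gripper holds the probe still, upright (0.06 rad), through both guides: tip 10 to 32 mm under the lower block and within 5 mm of its axis, grip within 6 mm of the axis and clear of the upper block; fingers off the stand, probe on stand under 12 N; the other two rods in the rack (z of probe_tip in the frame of lower_guide between -0.032 and -0.01 m and horizontal distance between probe_tip and lower_guide below 0.005 m and horizontal distance between probe_grip and upper_guide below 0.006 m and angle between the z axis of probe and the z axis of stand, either way round below 0.06 rad and contact force between the fingers and probe above 1 N and contact force between the fingers and stand below 0.5 N and contact force between probe and stand below 12 N and linear speed of probe below 0.02 m/s and height (world z) of each of ball_rod, paddle_rod below 0.02 m and horizontal distance between each of ball_rod, paddle_rod and rack below 0.07 m); the arm keeps its last pose, push and grip.
It fails at once if the brittle probe is pressed against the stand with more than 20 N (contact force between probe and stand above 20 N).
It fails at once if the brittle probe is pressed against the rack with more than 20 N (contact force between probe and rack above 20 N).
It fails at once if another rod is pulled up out of its socket (height (world z) of any of ball_rod, paddle_rod above 0.04 m).
It fails at once if a vial is shoved or knocked over (distance of any of vial_a, vial_b, vial_c from where it was at the start of the episode above 0.03 m or angle between any of vial_a, vial_b, vial_c's own z axis and vertical above 0.5 rad).
It also fails if it takes over 48 s, if anything falls off the work surface, if the arm or the gripper's body presses on something with over 40 N, if the wrist force passes 120 N, or if a joint passes its speed limit or range.

## Working session

There is one attempt and no reset: what is moved stays moved. The work goes in short steps, Python scripts to look and compute and a tool call to move; the robot and the scene stay as the last step left them, time stands still between calls to the robot, and variables do not carry over. Pictures are saved under pics/ and viewed, at most 10 in all, crops included, and the job is handed in when it is done.

```bash
ls; mkdir -p pics
```

Run:
```python
from station import arm
import cv2,numpy as np
np.set_printoptions(precision=4,suppress=True)
for n in("side","top"):
    cv2.imwrite(f"pics/{n}0.png",arm.grab_frame(n)[:,:,::-1]); print(n,arm.camera_params(n))
print(arm.get_state(),arm.hold_point_z)
```

```text
pics
station.py
side {'fx': 439.5786745866405, 'fy': 439.5786745866405, 'cx': 253.51373352667846, 'cy': 194.13543155793192, 'D': array([0.0425, 0.    , 0.    , 0.    , 0.    ]), 'T': array([[-0.8685, -0.3156,  0.3822,  0.153 ],
       [-0.4956,  0.5389, -0.6811,  0.7599],
       [ 0.0089, -0.781 , -0.6245,  0.7962],
       [ 0.    ,  0.    ,  0.    ,  1.    ]])}
top {'fx': 493.88496603519536, 'fy': 493.88496603519536, 'cx': 253.64136097823172, 'cy': 181.62193481786585, 'D': array([-0.1599,  0.    ,  0.    ,  0.    ,  0.    ]), 'T': array([[-0.0014, -0.9947,  0.1024,  0.4695],
       [-0.9999,  0.0031,  0.0162, -0.0166],
       [-0.0164, -0.1024, -0.9946,  1.0783],
       [ 0.    ,  0.    ,  0.    ,  1.    ]])}
{'t': 0.1, 'q': array([-0.9539,  0.3593,  0.0112, -0.0002, -1.2241, -0.2881]), 'qd': array([-0.0009, -0.0027,  0.0016,  0.0017,  0.0001,  0.0009]), 'joint_efforts': array([ -0.004 , -58.4164,  29.3752,   7.0157,   0.0101,  -0.0001]), 'eef_pos': array([ 0.2178, -0.6385,  0.2258]), 'ee_rot': array([ 3.1402, -0.0002, -2.8129]), 'force': array([-0.77  ,  0.0273, -0.6365]), 'moment': array([ 0.0077, -0.0373,  0.0144]), 'gripper_force': 0.0, 'width': 0.08732733203572679} 0.0188
```

View pics/side0.png

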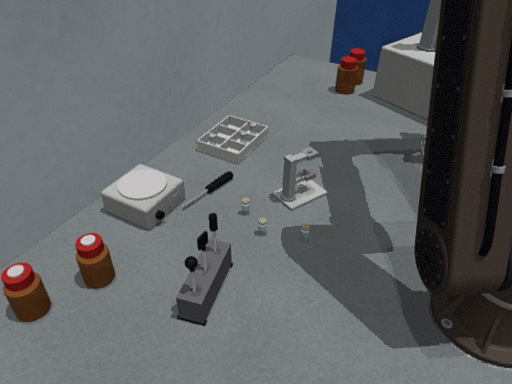

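View pics/top0.png

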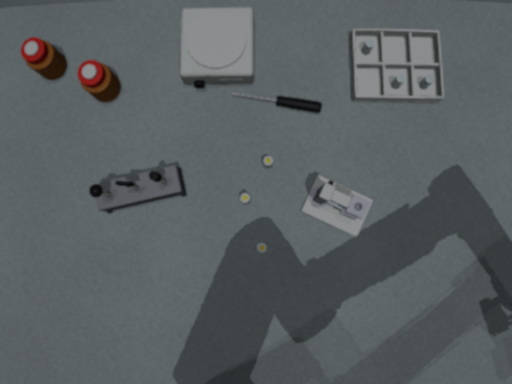

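The side view shows the ball at (191,263), the paddle at (203,241), and the barrel at (213,222), which is the rack's right end. In the top view they are at (96,190), (125,183) and (156,177). The stand's guide block is near (358,206) in top and (308,155) in side. The vials are at (268,160), (245,198) and (262,247) in top. Next I'll take zoomed crops.

Run:
```python
import cv2,numpy as np
a=cv2.imread("pics/top0.png");b=cv2.imread("pics/side0.png")
f=lambda i,x,y,w,h,s:cv2.convertScaleAbs(cv2.resize(i[y:y+h,x:x+w],None,fx=s,fy=s,interpolation=cv2.INTER_CUBIC),alpha=1.3)
# top: rack | stand ; side: grip | stand, each 50x? scaled x8
cv2.imwrite("pics/c1.png",np.vstack([np.hstack([f(a,135,155,50,36,8),f(a,325,175,50,36,8)]),np.hstack([f(b,190,205,50,36,8),f(b,275,140,50,36,8)])]))
```

```text
(no output)
```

View pics/c1.png

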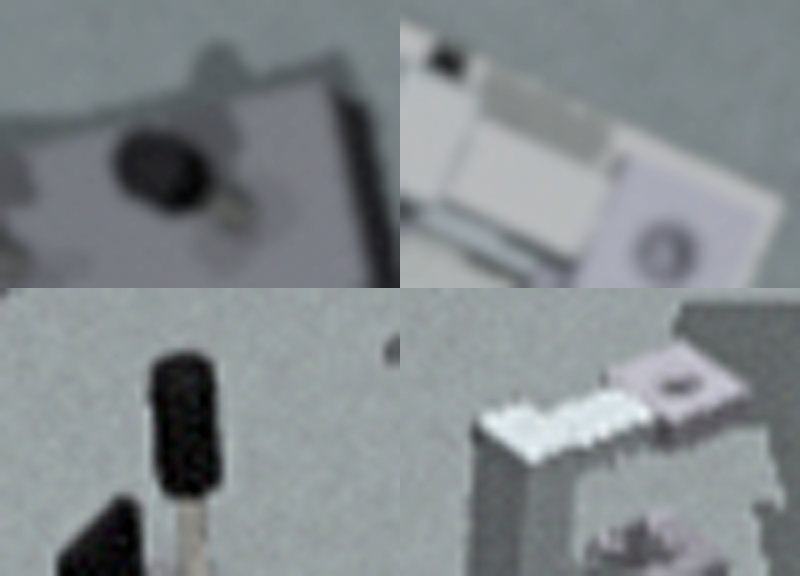

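The crop puts the barrel at about (155,176) top and (213.4,222.1) side. The upper hole is at about (358.5,206.2) top and (310,151.9) side. I'll refine these with masks and triangulate.

Create h.py:
```python
import cv2,numpy as np
from station import arm
np.set_printoptions(precision=4,suppress=True)
def ray(n,p):
    c=arm.camera_params(n);K=np.array([[c["fx"],0,c["cx"]],[0,c["fy"],c["cy"]],[0,0,1]])
    u=cv2.undistortPoints(np.array([[p]],float),K,c["D"])[0,0];d=c["T"][:3,:3]@[u[0],u[1],1]
    return c["T"][:3,3],d/np.linalg.norm(d)
def plane(n,p,z):
    o,d=ray(n,p);return o+d*(z-o[2])/d[2]
def tri(p,q):
    (o,d),(a,b)=ray("side",p),ray("top",q)
    s=np.linalg.lstsq(np.c_[d,-b],a-o,rcond=None)[0];P,Q=o+d*s[0],a+b*s[1]
    return (P+Q)/2,np.linalg.norm(P-Q)
def dark(im,x,y,w,h,t):
    g=im[y:y+h,x:x+w].max(2);n,l,s,c=cv2.connectedComponentsWithStats((g<t).astype(np.uint8))
    i=1+np.argmax(s[1:,4]);return c[i]+[x,y],s[i]
```

Run:
```python
from h import *
a=cv2.imread("pics/top0.png");b=cv2.imread("pics/side0.png")
bs,si=dark(b,205,208,18,24,60);bt,ti=dark(a,146,168,17,18,55)
print("barrel",bs,si,bt,ti,tri(bs,bt)); print(plane("side",bs,.155),plane("top",bt,.165))
hs=(310,151.9);ht=(358.5,206.2)
hs2,i1=dark(b,305,148,10,8,130);ht2,i2=dark(a,353,200,12,12,125)
print("hole",hs2,i1,ht2,i2,tri(hs,ht),plane("side",hs,.139),plane("top",ht,.139))
for n,p in dict(ball=(96,190),paddle=(125,183)).items(): print(n,plane("top",p,.155))
for p in [(268,160),(245,198),(262,247)]: print("vial",plane("top",p,.046))
# base plate corners & white mask of stand
m=((a.min(2)>135)).astype(np.uint8);m[:, :295]=0;m[:,380:]=0;m[:165]=0;m[245:]=0
c=max(cv2.findContours(m,0,2)[0],key=cv2.contourArea);r=cv2.minAreaRect(c)
print("plate",[plane("top",q,.01)[:2] for q in cv2.boxPoints(r)])
```

```text
barrel [212.709  221.7164] [  4   5   9  18 134] [155.6    175.8571] [  3   3  14  11 105] (array([0.5764, 0.1853, 0.1518]), np.float64(0.00022690174687632698))
[0.5743 0.1881 0.155 ] [0.575  0.1825 0.165 ]
hole [309.5714 151.8571] [ 2  3  6  3 14] [357.9375 206.1562] [ 1  2  9  9 64] (array([ 0.5179, -0.2032,  0.1328]), np.float64(0.0017226990693146977)) [ 0.5138 -0.1946  0.139 ] [ 0.5184 -0.2017  0.139 ]
ball [0.5494 0.3009 0.155 ]
paddle [0.5627 0.2439 0.155 ]
vial [ 0.6216 -0.0303  0.046 ]
vial [0.5414 0.0183 0.046 ]
vial [ 0.4392 -0.0171  0.046 ]
plate [array([ 0.5085, -0.1018]), array([ 0.5403, -0.1139]), array([ 0.4949, -0.2349]), array([ 0.4632, -0.2224])]
```

Careful with the scale: shifts go in shares of 750 mm and turns go in shares of 2 pi rad. That gives: 0.665 m / 0.75 = 0.8867, -0.604 m / 0.75 = -0.8053, -1.453 rad / 6.2832 = -0.2313.

>>> tcp_steps(steps={"rows": [[0.085, -0.4027, 0.4427, 0, -0.1157], [0.085, -0.4027, 0.4427, 0, -0.1157], [0.085, -0.4027, 0.4427, 0, -0.1157], [0.085, -0.4027, 0.4427, 0, -0.1157], [0.085, -0.4027, 0.4427, 0, -0.1157], [0.085, -0.4027, 0.4427, 0, -0.1157], [0.085, -0.8053, 0.8867, 0, -0.2313], [0.085, -0.8053, 0.8867, 0, -0.2313], [0.085, -0.8053, 0.8867, 0, -0.2313], [0.085, -0.8053, 0.8867, 0, -0.2313], [0.085, -0.8053, 0.8867, 0, -0.2313], [0.085, -0.8053, 0.8867, 0, -0.2313], [0.085, -0.8053, 0.8867, 0, -0.2313], [0.085, -0.8053, 0.8867, 0, -0.2313], [0.085, -0.8053, 0.8867, 0, -0.2313], [0.085, -0.8053, 0.8867, 0, -0.2313], [0.085, -0.8053, 0.8867, 0, -0.2313], [0.085, -0.8053, 0.8867, 0, -0.2313], [0.085, -0.8053, 0.8867, 0, -0.2313], [0.085, -0.8053, 0.8867, 0, -0.2313]]}, grip_force=5)

```text
t: 1.77
eef_pos: [0.5491, 0.128, 0.2264]
ee_rot: [3.141, 0.0, -1.359]
force: [1.1, -1.7, 0.7]
width: 0.0848
gripper_force: 0.0
```

>>> tcp_steps(steps={"rows": [[0.085, 0, 0, 0, 0], [0.085, 0, 0, 0, 0], [0.085, 0, 0, 0, 0]]})

```text
t: 2.02
eef_pos: [0.5485, 0.1259, 0.2258]
ee_rot: [3.14, -0.0, -1.359]
force: [0.1, -0.3, -0.2]
width: 0.0851
gripper_force: 0.0
```

Run:
```python
from h import *
cv2.imwrite("pics/side1.png",arm.grab_frame("side")[:,:,::-1])
```

```text
(no output)
```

View pics/side1.png

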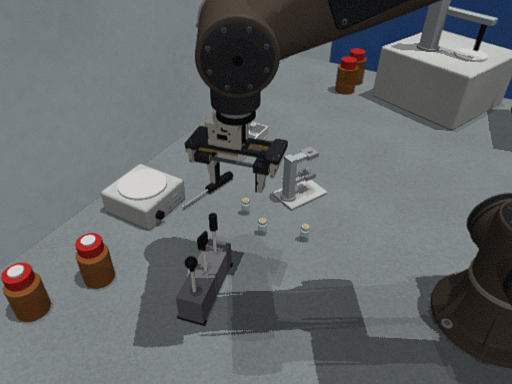

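The side view shows the open gripper with fingertips at about (215,186) and (260,190), and the barrel still at (213,222). I'll move over the barrel and go down around it.

In the tool's units: 0.085 m / 0.75 = 0.1133, -0.0526 m / 0.75 = -0.0701.

>>> tcp_steps(steps={"rows": [[0.085, -0.0347, -0.0253, 0, 0], [0.085, -0.0701, -0.0519, 0, 0], [0.085, -0.0701, -0.0519, 0, 0], [0.085, -0.0701, -0.0519, 0.04, 0], [0.085, -0.0701, -0.0519, 0.08, 0], [0.085, -0.0701, -0.0519, 0.1133, 0], [0.085, -0.0701, -0.0519, 0.1133, 0], [0.085, -0.0701, -0.0519, 0.1133, 0], [0.085, -0.0701, -0.0519, 0.1133, 0]]})

```text
t: 2.82
eef_pos: [0.577, 0.1851, 0.1435]
ee_rot: [-3.139, 0.0, -1.36]
force: [-0.2, 1.1, 0.8]
width: 0.0846
gripper_force: 0.0
```

Run:
```python
from h import *
s=arm.grab_frame("side")[:,:,::-1];t=arm.grab_frame("top")[:,:,::-1]
f=lambda i,x,y:cv2.resize(i[y:y+75,x:x+75],None,fx=5.3,fy=5.3,interpolation=cv2.INTER_CUBIC)
cv2.imwrite("pics/c2.png",np.hstack([f(s,175,180),f(t,120,140)]))
st=arm.get_state();print(st["eef_pos"],st["ee_rot"],st["force"])
```

```text
[0.5772 0.1857 0.1439] [-3.1383  0.001  -1.36  ] [-0.3618 -0.0677  0.8346]
```

View pics/c2.png

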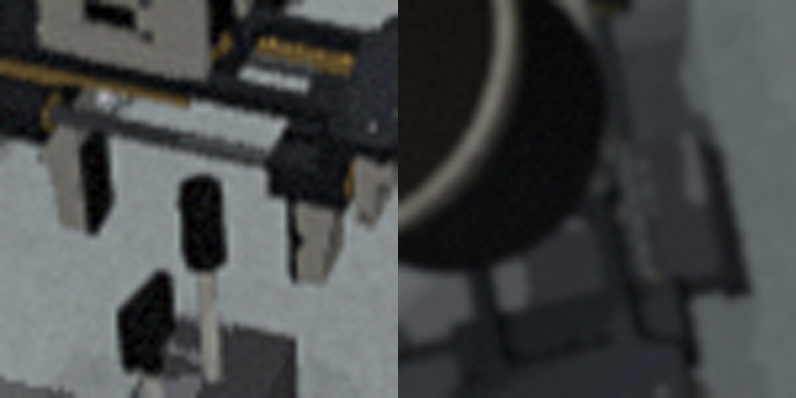

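The side crop shows both fingers around the barrel, which sits about 2–3 px (3 mm) right of their middle, toward the right finger (tool +y). The barrel is clear of the paddle. I'll shift 2 mm that way and close softly.

In the tool's units: 0.002 m / 0.75 = 0.0027.

>>> tcp_steps(steps={"rows": [[0.04, 0, 0.0027, 0.0027, 0], [0.02, 0, 0.0027, 0.0027, 0], [0.01, 0, 0.0027, 0.0027, 0], [0.01, 0, 0.0027, 0.0027, 0], [0.01, 0, 0.0027, 0.0027, 0], [0.01, 0, 0.0027, 0.0027, 0], [0.01, 0, 0.0027, 0.0027, 0], [0.01, 0, 0.0027, 0.0027, 0], [0.01, 0, 0.0027, 0.0027, 0], [0.01, 0, 0.0027, 0.0027, 0]]}, grip_force=4)

```text
t: 3.75
eef_pos: [0.5741, 0.1851, 0.1395]
ee_rot: [3.141, -0.0, -1.36]
force: [0.3, 0.1, 1.1]
width: 0.0235
gripper_force: 0.0
```

>>> tcp_steps(steps={"rows": [[0.01, 0, 0, 0, 0], [0.01, 0, 0, 0, 0], [0.01, 0, 0, 0, 0], [0.01, 0, 0, 0, 0], [0.01, 0, 0, 0, 0]]}, grip_force=4)

```text
t: 4.17
eef_pos: [0.5741, 0.1851, 0.1395]
ee_rot: [-3.142, 0.0, -1.36]
force: [0.5, 0.8, 0.3]
width: 0.0178
gripper_force: 4.0
```

Gripped at 17.8 mm with almost no side force. Next I'll firm the grip and lift straight up.

>>> tcp_steps(steps={"rows": [[0.01, 0, 0, 0, 0], [0.01, 0, 0, 0, 0], [0.01, 0, 0, -0.0067, 0], [0.01, 0, 0, -0.02, 0], [0.01, 0, 0, -0.04, 0], [0.01, 0, 0, -0.06, 0], [0.01, 0, 0, -0.08, 0], [0.01, 0, 0, -0.1067, 0], [0.01, 0, 0, -0.1467, 0], [0.01, 0, 0, -0.1867, 0], [0.01, 0, 0, -0.22, 0], [0.01, 0, 0, -0.22, 0], [0.01, 0, 0, -0.22, 0], [0.01, 0, 0, -0.22, 0]]}, grip_force=20)

```text
t: 5.33
eef_pos: [0.5736, 0.1849, 0.3047]
ee_rot: [3.141, 0.0, -1.36]
force: [-0.3, 0.0, -1.2]
width: 0.0172
gripper_force: 20.0
```

Run:
```python
from h import *
s=arm.grab_frame("side")[:,:,::-1];cv2.imwrite("pics/side3.png",s)
st=arm.get_state();print(st["eef_pos"],st["ee_rot"],st["force"])
```

```text
[0.5734 0.1848 0.304 ] [ 3.1402 -0.0001 -1.3599] [-0.76    0.8902 -0.2113]
```

View pics/side3.png

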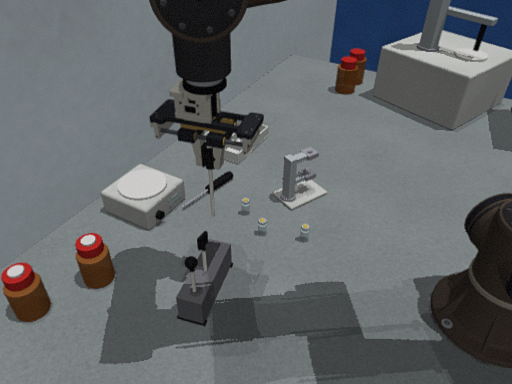

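The side view shows the probe hanging upright with its tip at (212,215), and the ball and paddle rods still in the rack. Now I'll carry it above the stand.

In the tool's units: 0.3647 m / 0.75 = 0.4863, 0.175 m / 0.75 = 0.2333.

>>> tcp_steps(steps={"rows": [[0.01, 0.0133, 0.0053, 0, 0], [0.01, 0.0467, 0.0173, 0, 0], [0.01, 0.0933, 0.0347, 0, 0], [0.01, 0.14, 0.052, 0, 0], [0.01, 0.1867, 0.0693, 0, 0], [0.01, 0.2333, 0.0867, 0, 0], [0.01, 0.28, 0.104, 0, 0], [0.01, 0.3267, 0.1213, 0, 0], [0.01, 0.3733, 0.1387, 0, 0], [0.01, 0.4133, 0.1533, 0, 0], [0.01, 0.4467, 0.1667, 0, 0], [0.01, 0.4733, 0.176, 0, 0], [0.01, 0.4863, 0.1811, 0, 0], [0.01, 0.4863, 0.1811, 0, 0], [0.01, 0.4863, 0.1811, 0.016, 0], [0.01, 0.4863, 0.1811, 0.024, 0], [0.01, 0.4863, 0.1811, 0.024, 0], [0.01, 0.4863, 0.1811, 0.024, 0], [0.01, 0.4863, 0.1811, 0.024, 0]]})

```text
t: 6.97
eef_pos: [0.5179, -0.1995, 0.2868]
ee_rot: [-3.142, -0.0, -1.359]
force: [0.3, -0.4, 0.3]
width: 0.0176
gripper_force: 20.0
```

Run:
```python
from h import *
s=arm.grab_frame("side")[:,:,::-1];t=arm.grab_frame("top")[:,:,::-1]
cv2.imwrite("pics/side4.png",s);cv2.imwrite("pics/top4.png",t)
f=lambda i,x,y,w:cv2.resize(i[y:y+w,x:x+w],(400,400),interpolation=cv2.INTER_CUBIC)
cv2.imwrite("pics/c4.png",np.hstack([f(s,285,115,50),f(t,310,160,80)]))
st=arm.get_state();print(st["eef_pos"],st["ee_rot"],st["force"])
```

```text
[ 0.518  -0.1997  0.2871] [-3.1409 -0.0003 -1.3591] [-0.2219  1.0721  0.1387]
```

View pics/c4.png

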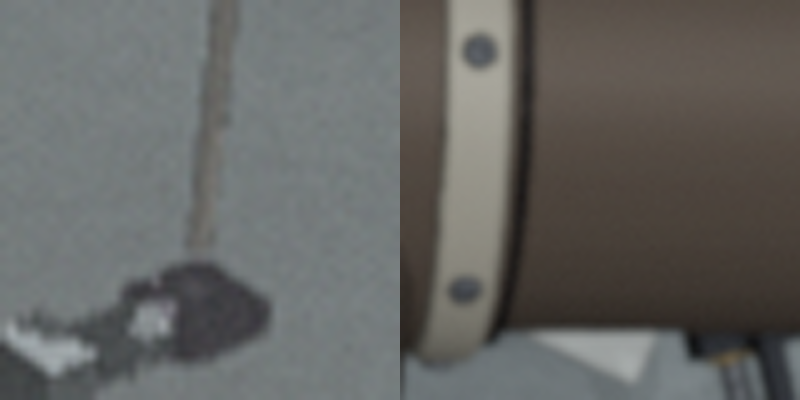

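The side crop shows the sheath tip at crop (200,247), which is full-frame (309.6,145.4), just above the now shadowed upper block. The top view is blocked by the arm. I'll compare the tip and hole through the same side camera.

Run:
```python
from h import *
p=arm.get_state()["eef_pos"];zt=p[2]-.1295;print(p,zt)
a=plane("side",(309.6,144.5),zt);print("tip by side",a,"bias",a[:2]-p[:2])
a2=plane("side",(309.6,145.4),zt);print("tip lower",a2)
for h in[(309.25,151.06),(309.57,151.86)]: print("hole",plane("side",h,.139),"corrected",plane("side",h,.139)[:2]-(a[:2]-p[:2]))
# sheath axis in side image: dark-brown vs background, per row centre
g=cv2.imread("pics/side4.png").astype(int);
for r in range(116,149,3):
    w=(g[r,302:320,2]-g[r,302:320,0]).astype(float);w=np.clip(w-0,0,None);print(r,round((w*np.arange(302,320)).sum()/max(w.sum(),1),2),int(w.sum()))
# block's top face in the first picture (lavender): hue mask, face centre
for n,x,y in(("side",298,144),("top",340,188)):
    i=cv2.imread(f"pics/{n}0.png")[y:y+32,x:x+36].astype(int);m=((i[:,:,0]-i[:,:,1]>6)&(i.min(2)>120)).astype(np.uint8)
    m=cv2.morphologyEx(m,cv2.MORPH_CLOSE,np.ones((7,7)));c=max(cv2.findContours(m,0,2)[0],key=cv2.contourArea);r=cv2.minAreaRect(c)
    q=np.array(r[0])+[x,y];print(n,"face",q,r[1],r[2],plane(n,q,.139))
```

```text
[ 0.518  -0.1997  0.2871] 0.1575651092910753
tip by side [ 0.5194 -0.2006  0.1576] bias [ 0.0014 -0.0009]
tip lower [ 0.5176 -0.1964  0.1576]
hole [ 0.5172 -0.1974  0.139 ] corrected [ 0.5158 -0.1965]
hole [ 0.5148 -0.1941  0.139 ] corrected [ 0.5134 -0.1933]
116 312.5 8
119 312.31 13
122 312.25 8
125 311.33 6
128 311.71 7
131 311.33 9
134 310.9 10
137 310.6 10
140 310.18 11
143 309.8 10
146 0.0 0
side face [307.6 151.2] (10.733125686645508, 16.099689483642578) 63.43495178222656 [ 0.5208 -0.1944  0.139 ]
top face [357.5747 206.9909] (18.29669952392578, 20.987388610839844) 19.653823852539062 [ 0.5169 -0.1998  0.139 ]
```

In the tool's units: 0.02 m / 0.75 = 0.0267, -0.0019 m / 0.75 = -0.0025.

>>> tcp_steps(steps={"rows": [[0.01, -0.0025, 0.0008, 0, 0], [0.01, -0.0025, 0.0008, 0.008, 0], [0.01, -0.0025, 0.0008, 0.016, 0], [0.01, -0.0025, 0.0008, 0.02, 0], [0.01, -0.0025, 0.0008, 0.0227, 0], [0.01, -0.0025, 0.0008, 0.0253, 0], [0.01, -0.0025, 0.0008, 0.0267, 0], [0.01, -0.0025, 0.0008, 0.0267, 0]]})

```text
t: 7.73
eef_pos: [0.5171, -0.1988, 0.2678]
ee_rot: [-3.141, -0.001, -1.36]
force: [-1.9, 0.7, 7.0]
width: 0.0175
gripper_force: 20.0
```

In the tool's units: 0.003 m / 0.75 = 0.004, 0.002 m / 0.75 = 0.0027.

>>> tcp_steps(steps={"rows": [[0.01, 0, 0, 0.0013, 0], [0.01, 0, 0, 0.0027, 0], [0.01, 0, 0, 0.004, 0], [0.01, 0, 0, 0.004, 0]]})

```text
t: 8.07
eef_pos: [0.5168, -0.1984, 0.2633]
ee_rot: [-3.142, -0.0, -1.36]
force: [0.8, -1.2, -0.3]
width: 0.0176
gripper_force: 20.0
```

```bash
python3 - <<'E'
from h import *
s=arm.get_state();print(s["force"],s["moment"])
E
```

```text
[ 0.7514 -1.2317 -0.3072] [-0.5138 -0.2585  0.0129]
```

In the tool's units: 0.0013 m / 0.75 = 0.0017, -0.0005 m / 0.75 = -0.0007.

>>> tcp_steps(steps={"rows": [[0.01, 0.0009, -0.0004, 0, 0], [0.01, 0.0017, -0.0007, 0, 0], [0.01, 0.0017, -0.0007, 0, 0], [0.01, 0.0017, -0.0007, 0, 0]]})

```text
t: 8.4
eef_pos: [0.5173, -0.1994, 0.2633]
ee_rot: [3.141, 0.0, -1.36]
force: [0.3, -0.3, -1.2]
width: 0.0175
gripper_force: 20.0
```

```bash
python3 - <<'E'
from h import *
s=arm.get_state();print(s["force"],s["moment"])
t=arm.grab_frame("side")[:,:,::-1];cv2.imwrite("pics/side5.png",t)
s=arm.get_state();print(s["eef_pos"],s["force"],s["moment"])
cv2.imwrite("pics/c5.png",cv2.resize(t[85:165,270:350],(600,600),interpolation=cv2.INTER_CUBIC))
E
```

```text
[ 0.2694 -0.2759 -1.1869] [-0.0086  0.0911 -0.0266]
[ 0.5173 -0.1993  0.2633] [-0.7569 -0.4073 -1.6065] [-0.0517  0.1074  0.0124]
```

View pics/c5.png

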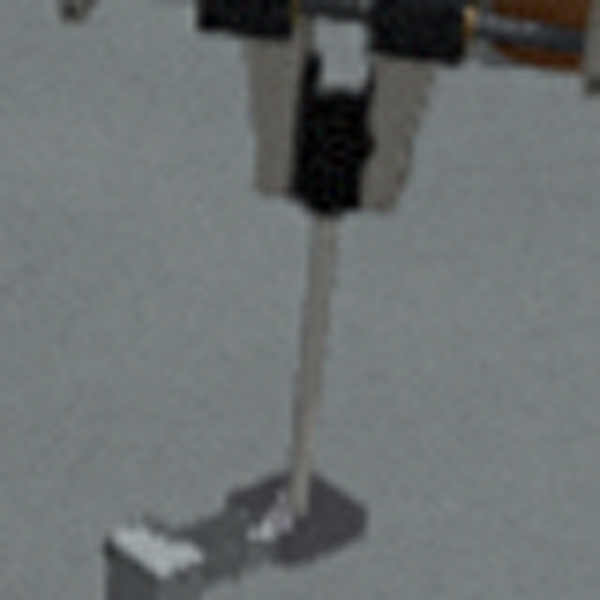

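The tip is in the upper guide, entering the block at crop (302,505), full-frame (310,152). The side moment has dropped to near zero. I'll go on down to just above the lower guide.

In the tool's units: 0.015 m / 0.75 = 0.02, 0.011 m / 0.75 = 0.0147.

>>> tcp_steps(steps={"rows": [[0.01, 0, 0, 0.004, 0], [0.01, 0, 0, 0.0093, 0], [0.01, 0, 0, 0.0147, 0], [0.01, 0, 0, 0.02, 0], [0.01, 0, 0, 0.02, 0]]})

```text
t: 8.87
eef_pos: [0.517, -0.1993, 0.2474]
ee_rot: [3.14, 0.001, -1.36]
force: [1.1, -0.2, -0.2]
width: 0.0178
gripper_force: 20.0
```

```bash
python3 - <<'E'
from h import *
s=arm.get_state();print(s["force"],s["moment"])
g=cv2.imread("pics/side5.png").astype(int);P=[]
for r in range(115,150):
    w=np.clip(g[r,302:320,2]-g[r,302:320,0]+3,0,None).astype(float);w[w<6]=0
    if w.sum(): P.append((r,(w*np.arange(302,320)).sum()/w.sum()))
P=np.array(P);k=np.polyfit(P[:,0],P[:,1],1);print("slope",k[0],"n",len(P))
# expected slope of a vertical line there
c=arm.camera_params("side");K=np.array([[c["fx"],0,c["cx"]],[0,c["fy"],c["cy"]],[0,0,1]]);Ti=np.linalg.inv(c["T"])
q=cv2.projectPoints(np.array([[.5173,-.1993,.25],[.5173,-.1993,.145]]),cv2.Rodrigues(Ti[:3,:3])[0],Ti[:3,3],K,c["D"])[0][:,0]
print(q,(q[1]-q[0])[0]/(q[1]-q[0])[1], np.polyval(k,q[:,1]))
E
```

```text
[ 1.0993 -0.1958 -0.2452] [-0.2289  0.0002  0.0154]
slope -0.09693059425882117 n 35
[[313.3929 114.3238]
 [309.7158 148.8597]] -0.10647240542045326 [312.976  309.6284]
```

In the tool's units: 0.038 m / 0.75 = 0.0507, 0.0005 m / 0.75 = 0.0007.

>>> tcp_steps(steps={"rows": [[0.01, 0.0007, 0, 0.0053, 0], [0.01, 0.0007, 0, 0.012, 0], [0.01, 0.0007, 0, 0.0187, 0], [0.01, 0.0007, 0, 0.0253, 0], [0.01, 0.0007, 0, 0.032, 0], [0.01, 0.0007, 0, 0.0387, 0], [0.01, 0.0007, 0, 0.0453, 0], [0.01, 0.0007, 0, 0.0507, 0], [0.01, 0.0007, 0, 0.0507, 0], [0.01, 0.0007, 0, 0.0507, 0]]})

```text
t: 9.7
eef_pos: [0.5175, -0.1999, 0.2104]
ee_rot: [3.141, -0.0, -1.36]
force: [-0.5, 0.4, 0.6]
width: 0.0179
gripper_force: 20.0
```

```bash
python3 - <<'E'
from h import *
s=arm.get_state();print(s["force"],s["moment"])
E
```

```text
[-0.5137  0.4223  0.6084] [0.0189 0.0522 0.026 ]
```

In the tool's units: 0.016 m / 0.75 = 0.0213, 0.015 m / 0.75 = 0.02.

>>> tcp_steps(steps={"rows": [[0.01, 0, 0, 0.0053, 0], [0.01, 0, 0, 0.0107, 0], [0.01, 0, 0, 0.0147, 0], [0.01, 0, 0, 0.0173, 0], [0.01, 0, 0, 0.02, 0], [0.01, 0, 0, 0.0213, 0], [0.01, 0, 0, 0.0213, 0], [0.01, 0, 0, 0.0213, 0]]})

```text
t: 10.37
eef_pos: [0.5176, -0.1999, 0.1946]
ee_rot: [-3.142, -0.0, -1.36]
force: [-0.7, -0.1, -0.3]
width: 0.0173
gripper_force: 20.0
```

```bash
python3 - <<'E'
from h import *
s=arm.get_state();print(s["force"],s["moment"])
E
```

```text
[-0.673  -0.0978 -0.2682] [0.0544 0.1254 0.0172]
```

In the tool's units: 0.01 m / 0.75 = 0.0133, 0.007 m / 0.75 = 0.0093.

>>> tcp_steps(steps={"rows": [[0.01, 0, 0, 0.0027, 0], [0.01, 0, 0, 0.0053, 0], [0.01, 0, 0, 0.0093, 0], [0.01, 0, 0, 0.0133, 0], [0.01, 0, 0, 0.0133, 0]]})

```text
t: 10.78
eef_pos: [0.5171, -0.1998, 0.1837]
ee_rot: [3.141, 0.001, -1.36]
force: [0.2, -0.2, 0.5]
width: 0.0175
gripper_force: 20.0
```

```bash
python3 - <<'E'
from h import *
s=arm.get_state();print(s["force"],s["moment"])
E
```

```text
[ 0.2018 -0.1931  0.4896] [ 0.0241  0.1944 -0.009 ]
```

In the tool's units: 0.02 m / 0.75 = 0.0267, 0.018 m / 0.75 = 0.024.

>>> tcp_steps(steps={"rows": [[0.01, 0, 0, 0.004, 0], [0.01, 0, 0, 0.008, 0], [0.01, 0, 0, 0.0133, 0], [0.01, 0, 0, 0.0187, 0], [0.01, 0, 0, 0.024, 0], [0.01, 0, 0, 0.0267, 0], [0.01, 0, 0, 0.0267, 0], [0.01, 0, 0, 0.0267, 0], [0.01, 0, 0, 0.0267, 0]]})

```text
t: 11.53
eef_pos: [0.5177, -0.2, 0.1647]
ee_rot: [-3.141, -0.0, -1.36]
force: [-0.4, -1.0, -0.6]
width: 0.018
gripper_force: 20.0
```

```bash
python3 - <<'E'
from h import *
s=arm.get_state();print(s["force"],s["moment"])
t=arm.grab_frame("side")[:,:,::-1]
cv2.imwrite("pics/c6.png",cv2.resize(t[130:215,265:350],(600,600),interpolation=cv2.INTER_CUBIC))
E
```

```text
[-0.4105 -0.9905 -0.562 ] [-0.0075  0.1109 -0.066 ]
```

View pics/c6.png

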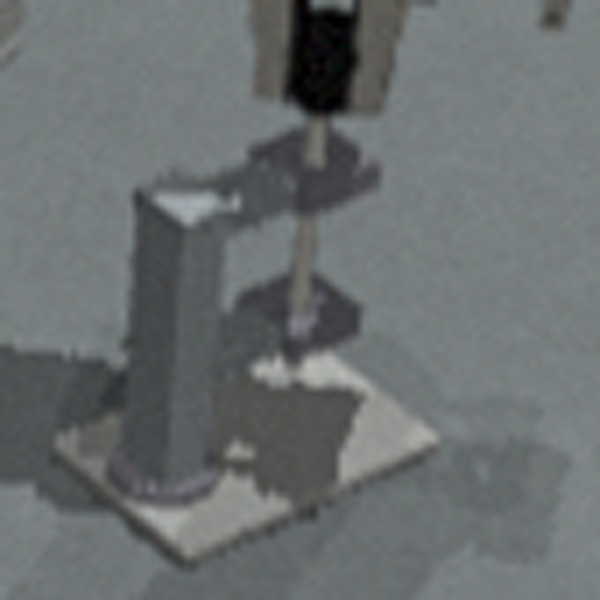

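The side crop shows the probe through both guides. Its tip is just visible under the lower block near crop (293,365), the barrel and fingers are clear above the upper block, and forces are near zero.

```bash
python3 -c "
from station import arm
print(arm.job_done())"
```

```text
the job is handed in; nothing more can be done
None
```

I handed the job in at about 11.6 s with the probe held upright through both guides: the tip is about 20 mm below the lower guide by arm position, the grip is clear above the upper one, and the last wrist force was about 1 N. `job_done()` gave no verdict.

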